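# Hold the wide bulldog clip open over the card pack

### The arm

A 7-joint arm with a two-finger parallel gripper is mounted at the origin on a cart in front of the work surface, level with it; the furniture and walls round the work are solid. World frame = base frame: x ahead of the robot, y to its left, z up, the work surface at z = 0. Lengths are in m, angles in degrees, forces in N, time in s.
With the tool pointing down it reaches from about 0.425 to 0.875 m from the base axis. Payload 4.7 kg.
Tool frame: the origin (TCP) lies midway between the tips of the shut fingers; the grasp point (between the pads) lies 19 mm behind it; z points along the fingers, y is the line along which they close (so a half turn about z gives the same grasp; the last joint's range is limited). The gripper opens to 87 mm and grips with 3 to 60 N. Pads are 19 mm wide; open, the fingers measure 117 mm over their backs; the gripper's body (75 mm by 190 mm) begins 51 mm behind the grasp point.
Start: joints at [71.454, 18.392, -4.016, 83.108, 1.295, 78.541, -3.26], TCP at [0.215, -0.613, 0.223] pointing down, gripper open.
Joint ranges: [-163.93, 163.93], [-17.29, 119.83], [-79.2, 71.16], [3.27, 140.29], [-89.18, 269.18], [5.43, 117.66], [-154.24, 154.24]. Speed limits (degrees/s): [147.25, 147.25, 180, 180, 180, 180, 180].

### API

Orientations are given as [roll, pitch, yaw] about the fixed x, y, z axes, in that order (R = Rz(yaw) Ry(pitch) Rx(roll)).
In Python, from cell import env gives the robot as it stands.
- The arm moves only by the tool step_arm, never from a script. Its argument "moves" is a list of rows, each an object with "dp": the shift along the tool's x, y, z in mm, a list of three; "dr": the turn, a rotation vector about the tool's x, y, z in rad, a list of three; "fingers": the closure, from 0 (fully open) to 1 (shut). In form: [{"dp": [dx, dy, dz], "dr": [ax, ay, az], "fingers": fingers}, ...]. A call has exactly 5 rows; each row shifts and turns the commanded pose from where the row before left it, along the tool's axes as they then stand; what a row does not reach is not made up. A row lasts 1/8 s, in which the tool goes at most 62.5 mm and 10.7 degrees, less where a joint would pass 70% of its speed; a pose out of reach is approached as far as the arm can. A call with a gripper value outside its range is refused whole. The fingers move at their own pace and stop on an object; "squeeze" is the grip in N (left out, the last holds). Time passes only in rows, so rows that do not move let the fingers close, or fill a call up. It gives the time, the measured TCP pose, the force, the opening and the grip force at its end, in the units of the state.
- env.get_obs(): the state, without advancing time (a new reading comes with each control period).
- env.read_camera(name): name is "side" or "top" or "wrist"; returns the picture (480x640x3 uint8, red, green, blue); there is no depth.
- env.camera_model(name): a dict with "fx", "fy", "cx", "cy" (pixels), "R" (3x3) and "t" (3): a world point X has camera coordinates R X + t. Camera axes: x right, y down, z forward; pixel columns grow to the right and rows downward; lengths in m; the calibration is good to about 2 mm. The wrist camera is an equidistant fisheye: a pixel r from the principal point sees the ray r / f radians off the axis. A picture is of the moment at which its call begins: read the wrist's pose just before it. camera_model takes no time and is no camera call; for the wrist camera it gives the pose at the moment of the call.
- env.sign_off(): hands the job in; it is judged then, once.
The state is a dict: "time_s": time; "qpos": joint angles; "joint_velocities": joint speeds; "effort": joint torques, N m; "tool_pos": TCP position; "tool_rot": TCP orientation; "force": force on the tool from outside, world axes, zero at the start; "wrist_torque": the same for the moment, N m; "grip_width": finger opening in m; "grasp_force": force on a finger pad.
Only numpy, scipy, OpenCV 4.12 (cv2) and the standard library are available. Lean on these libraries where they do the work, as an engineer would, in place of code of your own. Each camera call takes 0.05 s, during which the arm holds its last target. There are 200 camera calls.

### The job

Squeeze the handles of the wider of the two bulldog clips parked on the tray's front wall so that its jaws open, lift it off, and lower it, still squeezed wide open, over the middle of the top edge of the tall card pack standing in the rack: the edge well inside the jaws, one jaw on each side of the pack, square to it and touching it nowhere. Finish while holding it there, jaws gaping, so that I can slip a cover sheet in on either side; do not let the clip shut on the pack, and leave the small clip and both packs where they are.

Things in the scene. Friction and masses are not known exactly. Their poses are not given: they have to be found in the camera images.
- wide_clip: The wider bulldog clip, bright steel, 90 g, 75 mm wide, 69 mm high, jaws down, 12 mm deep on the tray's front wall, handles up. Origin: midway between the lips' lower edges, clip closed; z up, y along the pin and wall, x across the leaves. The frame is the near (-x) leaf's and leans with it when squeezed. Each handle ends in a rolled bar along y: radius 4 mm, length 36 mm, 65 mm above the origin.
- wide_clip_leaf (a joint): Angle between the wide clip's leaves: 0 on the tray wall, grows as the handles are squeezed, stop at 0.8 rad. The rolled bars measure 58 mm over their outsides (along x) at 0, 41 mm at 0.45 rad, 29 mm at 0.75 rad, 27 mm at the stop; squeezing takes about 6 N at first, 12 N at 0.75. Gap between the lips: about 3 mm + 60 mm x sin(angle / 2).
- wide_clip_pin (a point): Middle of the wide clip's pin, the axis the leaves turn on: 30 mm above the lips' lower edges and 35 mm below the bars' centres when closed, 42 mm below them at 0.75 rad. Leaves run inward below the bars: a finger on a bar meets nothing else.
- wide_clip_lip_near (a point): Middle of the inner lower edge of the wide clip's near lip (its -x side). At 0.75 rad both lips' lower edges lie 69 mm below the bars' centres, 12 mm either side of the middle.
- wide_clip_lip_far (a point): Middle of the inner lower edge of the wide clip's other lip (+x side).
- small_clip: Bystander: the small bulldog clip, same height and shape, 44 mm wide at the jaws, parked on the same wall, 100 to 124 mm from the wide one (middle to middle), left or right of it. Origin and axes as for the wide clip.
- tray: Fixed black A5 tray, 170 mm deep (x), 236 mm wide (y), walls 62 mm high and 3 mm thick, open on top, with a low stack of prints inside. Origin: centre of its underside; its -x wall faces the robot and carries the clips.
- rack: Fixed grey slotted card rack, 118 mm deep (x), 170 mm long (y), 46 mm high, three slots along y, 10 mm wide and 32 mm apart, their floor at z = 8 mm. Origin: centre of its underside. One pack stands in the slot nearest the robot, the other in the farthest.
- card_pack: The tall card pack, loose in its slot: cards between a white cover and a grey back board, 8 mm thick (x), 210 mm long (y), 148 mm high (z), 200 g. Origin: centre of its underside. It can lean by about 2 degrees in the slot.
- card_pack_top (a point): Middle of the top edge of the tall pack, 148 mm above its origin; same axes as the pack.
- short_pack: Bystander: the short card pack in the other slot, 8 mm thick, 148 mm long, 105 mm high. Origin: centre of its underside.
- desk_stapler: Bystander: black stapler, 38 x 170 x 50 mm, standing loose right of the tray.
- staples: Bystander: small box of staples, 38 x 82 x 28 mm, lying loose behind, between tray and rack.
There are look-alikes about, which are no part of the job. What is shaped like the wide_clip but blue, pink or red is not meant.

How it is judged:
By the outcome, as a careful person would: the job done as asked, in the order asked, and still so for the second after the job is handed in, while the arm keeps its last pose, push and grip.
It also fails if it takes over 40 s, if anything falls off the work surface, if the arm or the gripper's body presses on something with over 40 N, if the wrist force passes 120 N, or if a joint passes its speed limit or range.

## Working session

There is one attempt and no reset: what is moved stays moved. The work goes in short steps, Python scripts to look and compute and a tool call to move; the robot and the scene stay as the last step left them, time stands still between calls to the robot, and variables do not carry over. Pictures are saved under pics/ and viewed, at most 10 in all, crops included, and the job is handed in when it is done.

Besides the shell and the picture viewer there is one more tool, called after "Emit:" in YAML: its name, and indented under it one key for each argument. step_arm: Moves the arm, as the interface text tells. Its arguments: {"type":"object","properties":{"moves":{"type":"array","items":{"type":"object","properties":{"dp":{"type":"array","items":{"type":"number"}},"dr":{"type":"array","items":{"type":"number"}},"fingers":{"type":"number"}}}},"squeeze":{"type":"number"}},"required":["moves"]}

```bash
mkdir -p pics; cat > h.py <<'E'
import numpy as np, cv2
from cell import env
def snap(n,f):
    m=env.camera_model(n); im=env.read_camera(n); cv2.imwrite(f'pics/{f}.png',im[:,:,::-1]); 
    np.savez(f'pics/{f}.npz',im=im,fx=m['fx'],fy=m['fy'],cx=m['cx'],cy=m['cy'],R=m['R'],t=m['t']); return im
E
python3 - <<'E'
from h import *
o=env.get_obs(); print({k:np.round(v,4).tolist() for k,v in o.items()})
for n in('side','top'):
    snap(n,n+'0'); m=env.camera_model(n); print(n,{k:np.round(v,4).tolist() for k,v in m.items()})
E
```

```text
{'time_s': 0.0, 'qpos': [71.4543, 18.4403, -4.0169, 83.1763, 1.2961, 78.5399, -3.2605], 'joint_velocities': [-0.0377, 0.1107, -0.0352, -0.0723, -0.0291, 0.0509, -0.0663], 'effort': [-0.0002, -49.1289, -0.4039, -31.2529, -0.064, 0.0439, 0.0002], 'tool_pos': [0.2152, -0.6128, 0.2214], 'tool_rot': [-179.8889, 0.0064, 19.3565], 'force': [0.2501, -0.5114, -0.377], 'wrist_torque': [-0.0123, 0.0063, 0.032], 'grasp_force': 0.0, 'grip_width': 0.0874}
side {'fx': 609.3812, 'fy': 609.3812, 'cx': 317.1855, 'cy': 238.021, 'R': [[-0.8114, -0.5845, -0.0038], [-0.3333, 0.4679, -0.8185], [0.4802, -0.6629, -0.5744]], 't': [0.3802, 0.2948, 1.4422]}
top {'fx': 491.5104, 'fy': 491.5104, 'cx': 317.8568, 'cy': 243.3669, 'R': [[-0.0292, -0.9995, -0.0133], [-0.996, 0.0303, -0.0846], [0.085, 0.0107, -0.9963]], 't': [-0.0671, 0.5379, 1.0955]}
```

View pics/top0.png

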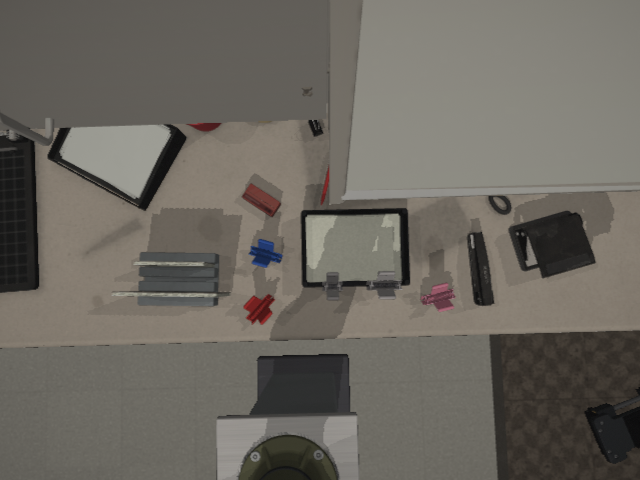

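View pics/side0.png

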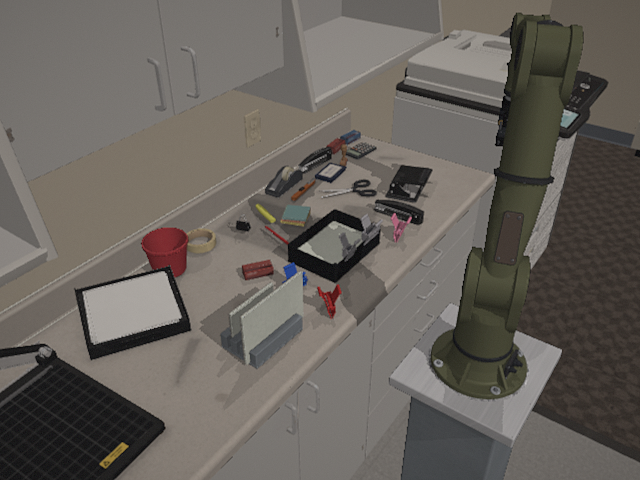

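The top view shows the bright wide clip at about (385,284), the small one at (333,287), and the tall pack at (170,294) in the near slot. I'll enlarge these areas.

```bash
python3 - <<'E'
import cv2,numpy as np
t=cv2.imread('pics/top0.png');s=cv2.imread('pics/side0.png')
a=cv2.resize(t[262:302,310:410],(800,320),interpolation=cv2.INTER_CUBIC)
b=cv2.resize(t[250:310,105:235],(520,240),interpolation=cv2.INTER_CUBIC)
c=np.zeros((240,280,3),np.uint8)
A=np.vstack([a,np.hstack([b,c])]);cv2.imwrite('pics/c1.png',A)
d=cv2.resize(s[200:280,330:390],(420,560),interpolation=cv2.INTER_CUBIC)
e=cv2.resize(s[265:370,215:310],(380,420),interpolation=cv2.INTER_CUBIC)
B=np.zeros((560,800,3),np.uint8);B[:,:420]=d;B[:420,420:]=e;cv2.imwrite('pics/c2.png',B)
E
```

```text
(no output)
```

View pics/c1.png

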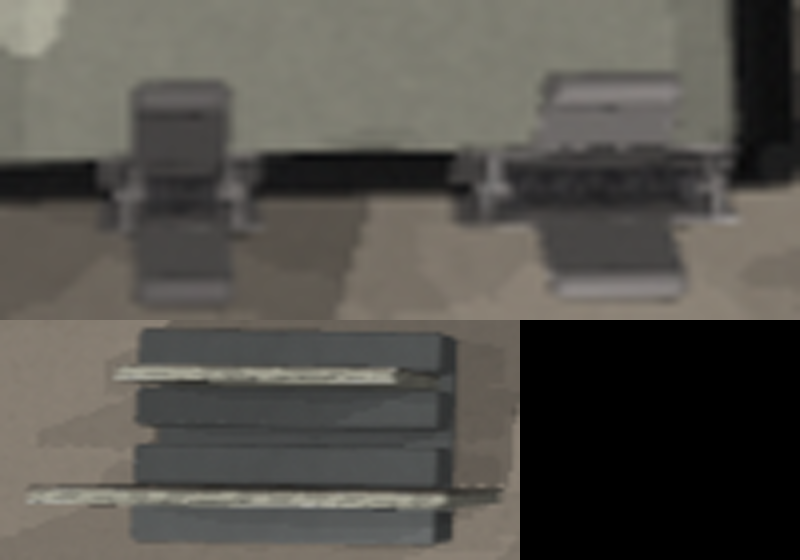

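View pics/c2.png

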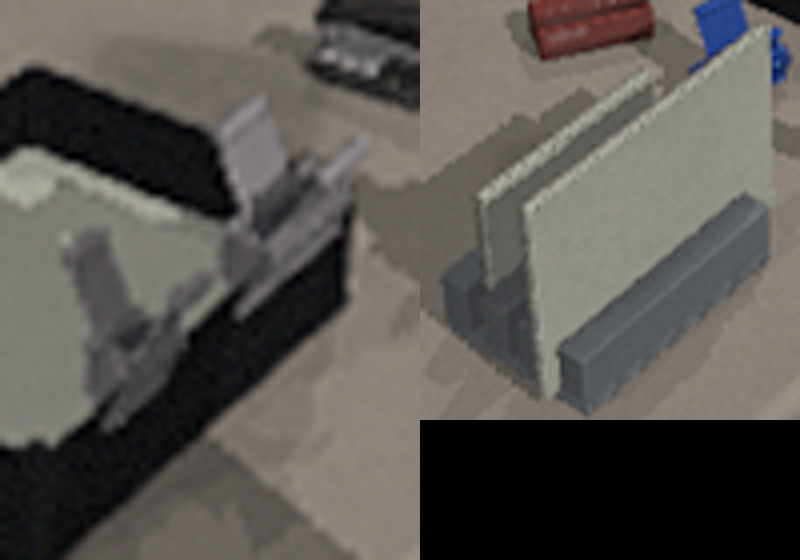

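The wide clip's bars run along y at crop rows 88 (far) and 285 (near). The tall pack's top edge runs from crop (27,494) to about (450,497), and the dark stretch beyond that is its end face. Next I'll turn these into positions.

```bash
cat >> h.py <<'E'
def ray(m,u,v):
    R=np.array(m['R']);t=np.array(m['t']);d=np.array([(u-m['cx'])/m['fx'],(v-m['cy'])/m['fy'],1.])
    return -R.T@t, R.T@d
def atz(m,u,v,z):
    c,d=ray(m,u,v);return c+d*(z-c[2])/d[2]
def proj(m,X):
    p=np.array(m['R'])@np.array(X)+np.array(m['t']);return np.round([m['cx']+m['fx']*p[0]/p[2],m['cy']+m['fy']*p[1]/p[2]],1)
E
python3 - <<'E'
from h import *
np.set_printoptions(precision=4,suppress=True)
T=env.camera_model('top');S=env.camera_model('side')
print('cams',ray(T,0,0)[0],ray(S,0,0)[0])
c=lambda u,v:((u+.5)/8-.5+310,(v+.5)/8-.5+262)
b=lambda u,v:((u+.5)/4-.5+105,(v-320+.5)/4-.5+250)
for n,u,v,z in[('farbar L',545,80,.115),('farbar R',680,80,.115),('far out',612,74,.115),('near L',550,290,.115),('near R',688,290,.115),('near out',618,300,.115),('lipL',455,185,.062),('lipR',735,185,.062),('pin',610,185,.08),('small far',182,82,.115),('small near',182,303,.115),('wall in L',0,160,.062),('wall in R',450,152,.062),('wall out L',0,197,.062)]:
    print(n,atz(T,*c(u,v),z))
for n,u,v,z in[('pack L',27,494,.156),('pack R',450,497,.156),('pack Rbot',500,494,.03),('Lrow top',30,484,.156),('Lrow bot',30,505,.156),('Rtop',445,488,.156),('Rbot',445,508,.156),('rack near L',131,542,.046),('rack near R',437,545,.046),('rack far L',138,330,.046),('rack far R',442,333,.046)]:
    print(n,atz(T,*b(u,v),z))
e=lambda u,v:((u-420+.5)/4-.5+215,(v+.5)/4-.5+265)
for n,u,v in[('top y-',770,27),('top y+',527,207)]: print(n,atz(S,*e(u,v),.156))
d=lambda u,v:((u+.5)/7-.5+330,(v+.5)/7-.5+200)
for n,u,v in[('far bar L',222,130),('far bar R',265,97),('near bar R',365,138)]: print(n,atz(S,*d(u,v),.118))
for z in(.4,.5,.6):print('cab',z,atz(T,345,197,z),atz(T,329,125,z))
E
```

```text
cams [ 0.4407 -0.0951  1.1361] [-0.2858  1.0403  1.0712]
farbar L [ 0.4654 -0.2063  0.115 ]
farbar R [ 0.4644 -0.2412  0.115 ]
far out [ 0.4665 -0.2237  0.115 ]
near L [ 0.4114 -0.2055  0.115 ]
near R [ 0.4104 -0.2409  0.115 ]
near out [ 0.4083 -0.2228  0.115 ]
lipL [ 0.439  -0.1865  0.062 ]
lipR [ 0.4367 -0.2625  0.062 ]
pin [ 0.4378 -0.2263  0.08  ]
small far [ 0.4677 -0.1124  0.115 ]
small near [ 0.4108 -0.1106  0.115 ]
wall in L [ 0.4494 -0.063   0.062 ]
wall in R [ 0.4479 -0.1855  0.062 ]
wall out L [ 0.4393 -0.0628  0.062 ]
pack L [0.4372 0.3302 0.156 ]
pack R [0.4296 0.1187 0.156 ]
pack Rbot [0.429  0.1181 0.03  ]
Lrow top [0.4421 0.3287 0.156 ]
Lrow bot [0.4317 0.3287 0.156 ]
Rtop [0.4341 0.1212 0.156 ]
Rbot [0.4242 0.1213 0.156 ]
rack near L [0.4087 0.3199 0.046 ]
rack near R [0.4022 0.1502 0.046 ]
rack far L [0.5262 0.3162 0.046 ]
rack far R [0.5194 0.1461 0.046 ]
top y- [0.4267 0.1196 0.156 ]
top y+ [0.4395 0.3261 0.156 ]
far bar L [ 0.4662 -0.2129  0.118 ]
far bar R [ 0.4651 -0.2442  0.118 ]
near bar R [ 0.4157 -0.2415  0.118 ]
cab 0.4 [ 0.5727 -0.1303  0.4   ] [ 0.6851 -0.1096  0.4   ]
cab 0.5 [ 0.5547 -0.1256  0.5   ] [ 0.6519 -0.1076  0.5   ]
cab 0.6 [ 0.5368 -0.1208  0.6   ] [ 0.6187 -0.1057  0.6   ]
```

```bash
cat >> h.py <<'E'
def plan(P,yaw,n=5,roll=180.,pitch=0.):
    from scipy.spatial.transform import Rotation as Ro, Slerp
    o=env.get_obs();p0=np.array(o['tool_pos']);r0=Ro.from_euler('xyz',o['tool_rot'],degrees=True);r1=Ro.from_euler('xyz',[roll,pitch,yaw],degrees=True)
    s=Slerp([0,1],Ro.concatenate([r0,r1]));f=np.linspace(0,1,n+1);st=(np.array(P)-p0)*1000/n
    print('pos',np.round(p0,4),'rot',np.round(o['tool_rot'],2),'F',np.round(o['force'],2),'w',o['grip_width'],'gf',o['grasp_force'],'t',o['time_s'])
    for i in range(n):
        print('dp',np.round(s(f[i]).inv().apply(st),1).tolist(),'dr',np.round((s(f[i]).inv()*s(f[i+1])).as_rotvec(),3).tolist())
E
python3 -c "
from h import *
plan([.4377,-.2238,.225],89.1,10)"
```

```text
pos [ 0.2152 -0.6128  0.2216] rot [-1.799e+02  1.000e-02  1.936e+01] F [-0.14  0.15 -0.02] w 0.08675508762236654 gf 0.0 t 0.1
dp [33.9, -29.3, -0.3] dr [-0.0, -0.0, -0.122]
dp [37.2, -25.0, -0.3] dr [-0.0, -0.0, -0.122]
dp [40.0, -20.3, -0.3] dr [-0.0, -0.0, -0.122]
dp [42.1, -15.3, -0.3] dr [-0.0, -0.0, -0.122]
dp [43.7, -10.1, -0.3] dr [-0.0, -0.0, -0.122]
dp [44.6, -4.7, -0.3] dr [-0.0, -0.0, -0.122]
dp [44.8, 0.8, -0.3] dr [-0.0, -0.0, -0.122]
dp [44.4, 6.2, -0.3] dr [-0.0, -0.0, -0.122]
dp [43.3, 11.5, -0.3] dr [-0.0, -0.0, -0.122]
dp [41.6, 16.7, -0.3] dr [-0.0, -0.0, -0.122]
```

Emit:
step_arm:
  moves:
    - {"dp": [33.9, -29.3, -0.3], "dr": [0, 0, -0.122], "fingers": 0}
    - {"dp": [37.2, -25, -0.3], "dr": [0, 0, -0.122], "fingers": 0}
    - {"dp": [40, -20.3, -0.3], "dr": [0, 0, -0.122], "fingers": 0}
    - {"dp": [42.1, -15.3, -0.3], "dr": [0, 0, -0.122], "fingers": 0}
    - {"dp": [43.7, -10.1, -0.3], "dr": [0, 0, -0.122], "fingers": 0}
  squeeze: 25

```text
time_s: 0.72
tool_pos: [0.327, -0.4171, 0.2237]
tool_rot: [-180.0, -0.0, 54.5]
force: [1.8, 0.0, 0.1]
grip_width: 0.087
grasp_force: 0.0
```

Emit:
step_arm:
  moves:
    - {"dp": [44.6, -4.7, -0.3], "dr": [0, 0, -0.122], "fingers": 0}
    - {"dp": [44.8, 0.8, -0.3], "dr": [0, 0, -0.122], "fingers": 0}
    - {"dp": [44.4, 6.2, -0.3], "dr": [0, 0, -0.122], "fingers": 0}
    - {"dp": [43.3, 11.5, -0.3], "dr": [0, 0, -0.122], "fingers": 0}
    - {"dp": [41.6, 16.7, -0.3], "dr": [0, 0, -0.122], "fingers": 0}

```text
time_s: 1.35
tool_pos: [0.4378, -0.2225, 0.2253]
tool_rot: [-180.0, 0.0, 89.5]
force: [0.6, -0.1, 0.2]
grip_width: 0.0869
grasp_force: 0.0
```

Emit:
step_arm:
  moves:
    - {"dp": [0, 0, 0], "fingers": 0}
    - {"dp": [0, 0, 0], "fingers": 0}
    - {"dp": [0, 0, 0], "fingers": 0}
    - {"dp": [0, 0, 0], "fingers": 0}
    - {"dp": [0, 0, 0], "fingers": 0}

```text
validation failed for argument at $.mo...
```

```bash
python3 - <<'E'
from h import *
plan([.4377,-.2238,.225],89.1,5)
snap('wrist','w1'); m=env.camera_model('wrist'); print({k:np.round(v,4).tolist() for k,v in m.items()})
E
```

```text
pos [ 0.4378 -0.2225  0.2253] rot [-1.7998e+02  1.0000e-02  8.9480e+01] F [ 0.55 -0.08  0.22] w 0.08686489195994064 gf 0.0 t 1.35
dp [-0.3, -0.0, 0.1] dr [-0.0, 0.0, 0.001]
dp [-0.3, -0.0, 0.1] dr [-0.0, 0.0, 0.001]
dp [-0.3, -0.0, 0.1] dr [-0.0, 0.0, 0.001]
dp [-0.3, -0.0, 0.1] dr [-0.0, 0.0, 0.001]
dp [-0.3, -0.0, 0.1] dr [-0.0, 0.0, 0.001]
{'fx': 371.6483, 'fy': 371.6483, 'cx': 318.6015, 'cy': 239.4415, 'R': [[1.0, 0.0051, 0.0024], [0.0042, -0.957, 0.2902], [0.0038, -0.2902, -0.957]], 't': [-0.4416, -0.2428, 0.3294]}
```

View pics/w1.png

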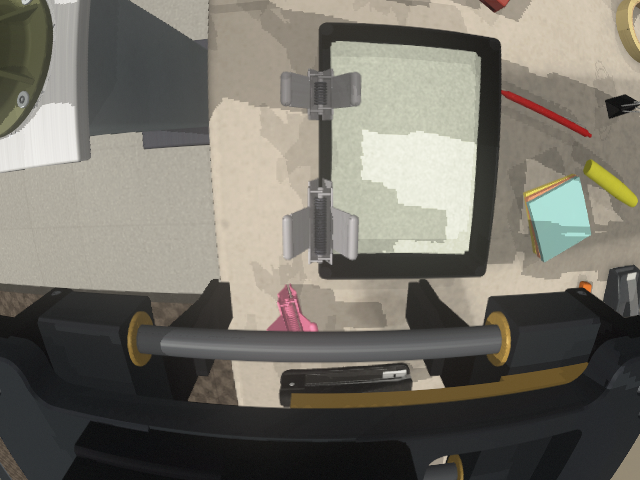

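The wrist view shows the wide clip with its near bar's outer edge at col ~283, its far bar's outer edge at col ~357 and the bars over rows ~215–258. The small clip is at (320,90). I'll refine the bar edges with pixel profiles.

```bash
cat >> h.py <<'E'
def wz(m,u,v,z):
    x,y=(u-m['cx'])/m['fx'],(v-m['cy'])/m['fy'];r=np.hypot(x,y);k=np.sin(r)/r if r>1e-9 else 1.
    d=np.array(m['R']).T@np.array([x*k,y*k,np.cos(r)]);c=-np.array(m['R']).T@np.array(m['t']);return c+d*(z-c[2])/d[2]
E
python3 - <<'E'
from h import *
np.set_printoptions(precision=4,suppress=True,linewidth=200)
m=dict(np.load('pics/w1.npz'));im=m['im'].astype(int).sum(2)
for r in (225,235,245):print(r,'L',im[r,278:296],'R',im[r,346:364])
for c in(287,289,353,355):print(c,'t',im[208:224,c],'b',im[250:266,c])
for n,u,v,z in[('near out',283,237,.115),('far out',358,237,.115),('near t',288,215,.115),('near b',288,260,.115),('far t',354,215,.115),('far b',354,260,.115),('lip t',321,180,.06),('lip b',321,264,.06),('spr',320,222,.08),('wallout L',319,140,.062),('wallin L',331,140,.062),('wallout',321,270,.062),('small n',280,88,.115),('small f',361,88,.115),('wall top',320,40,.062)]:print(n,wz(m,u,v,z))
E
```

```text
225 L [589 586 586 592 540 545 584 593 563 535 501 460 424 384 337 351 352 355] R [474 450 466 517 564 590 587 557 531 490 448 400 448 564 578 563 552 554]
235 L [576 585 593 592 539 540 573 584 572 543 512 470 430 387 351 353 351 352] R [477 456 486 531 567 582 574 550 516 476 433 389 464 532 547 565 578 576]
245 L [592 598 597 592 548 543 563 582 582 552 518 482 439 396 356 322 346 355] R [469 450 494 542 568 579 569 546 508 457 416 372 495 520 517 514 506 504]
287 t [594 595 590 587 586 578 490 400 437 476 514 550 551 537 536 537] b [555 555 557 556 555 557 557 546 518 500 530 556 541 504 501 499]
289 t [593 592 588 585 583 585 577 405 368 401 430 449 457 458 459 463] b [485 486 488 488 493 493 491 486 450 444 504 556 560 560 547 508]
353 t [561 561 559 555 561 561 475 411 457 498 534 567 570 563 558 557] b [540 538 537 534 535 535 533 521 485 361 200 153 158 153 159 151]
355 t [576 574 569 568 565 559 558 423 395 434 469 492 494 493 496 495] b [451 449 450 446 446 447 442 420 388 278 160 159 155 156 151 155]
near out [ 0.4114 -0.2221  0.115 ]
far out [ 0.4687 -0.2225  0.115 ]
near t [ 0.4158 -0.2049  0.115 ]
near b [ 0.4146 -0.2408  0.115 ]
far t [ 0.4653 -0.2052  0.115 ]
far b [ 0.4661 -0.2412  0.115 ]
lip t [ 0.441  -0.1863  0.06  ]
lip b [ 0.4406 -0.2653  0.06  ]
spr [ 0.4398 -0.2195  0.08  ]
wallout L [ 0.4395 -0.1508  0.062 ]
wallin L [ 0.4498 -0.1509  0.062 ]
wallout [ 0.4405 -0.2705  0.062 ]
small n [ 0.4118 -0.1106  0.115 ]
small f [ 0.4698 -0.1109  0.115 ]
wall top [ 0.441  -0.0621  0.062 ]
```

Emit:
step_arm:
  moves:
    - {"dp": [-0.7, 1.0, 25], "dr": [0, 0, 0.005], "fingers": 0}
    - {"dp": [0, 0, 35], "dr": [0, 0, 0], "fingers": 0}
    - {"dp": [0, 0, 35], "dr": [0, 0, 0], "fingers": 0}
    - {"dp": [0, 0, 22], "dr": [0, 0, 0], "fingers": 0}
    - {"dp": [0, 0, 10], "dr": [0, 0, 0], "fingers": 0.2}
  squeeze: 25

```text
time_s: 2.02
tool_pos: [0.4374, -0.2243, 0.097]
tool_rot: [-179.9, -0.1, 89.0]
force: [-0.4, -0.5, 1.2]
grip_width: 0.0827
grasp_force: 0.0
```

Emit:
step_arm:
  moves:
    - {"dp": [0, 0, 0], "dr": [0, 0, 0], "fingers": 0.31}
    - {"dp": [0, 0, 0], "dr": [0, 0, 0], "fingers": 0.34}
    - {"dp": [0, 0, 0], "dr": [0, 0, 0], "fingers": 0.36}
    - {"dp": [0, 0, 0], "dr": [0, 0, 0], "fingers": 0.36}
    - {"dp": [0, 0, 0], "dr": [0, 0, 0], "fingers": 0.36}

```text
time_s: 2.65
tool_pos: [0.4386, -0.2247, 0.0987]
tool_rot: [180.0, 0.0, 89.0]
force: [-0.2, 0.3, -0.6]
grip_width: 0.0559
grasp_force: 6.3
```

```bash
python3 - <<'E'
from h import *
plan([.4388,-.2232,.098],89.2,1)
im=snap('wrist','w2')
cv2.imwrite('pics/w2c.png',cv2.resize(im[150:480,150:500,::-1],(636,600),interpolation=cv2.INTER_CUBIC))
E
```

```text
pos [ 0.4386 -0.2247  0.0987] rot [1.7998e+02 2.0000e-02 8.8970e+01] F [-0.17  0.31 -0.64] w 0.055882817788750754 gf 6.2717608362436295 t 2.65
dp [1.5, 0.2, 0.7] dr [0.0, 0.0, -0.004]
```

View pics/w2c.png

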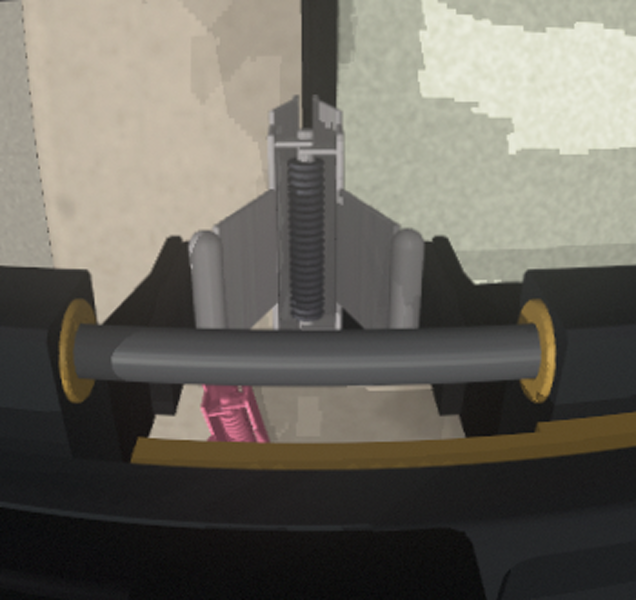

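Both bars are on the pads with force near zero, so the grip is centred. Now I'll squeeze it open.

Emit:
step_arm:
  moves:
    - {"dp": [0, 0, 0], "dr": [0, 0, 0], "fingers": 0.42}
    - {"dp": [0, 0, 0], "dr": [0, 0, 0], "fingers": 0.48}
    - {"dp": [0, 0, 0], "dr": [0, 0, 0], "fingers": 0.54}
    - {"dp": [0, 0, 0], "dr": [0, 0, 0], "fingers": 0.6}
    - {"dp": [0, 0, 0], "dr": [0, 0, 0], "fingers": 0.66}
  squeeze: 25

```text
time_s: 3.32
tool_pos: [0.4384, -0.2247, 0.0985]
tool_rot: [-180.0, 0.0, 89.0]
force: [-0.7, 0.0, -1.0]
grip_width: 0.0328
grasp_force: 11.1
```

Emit:
step_arm:
  moves:
    - {"dp": [0, 0, 0], "dr": [0, 0, 0], "fingers": 0.72}
    - {"dp": [0, 0, 0], "dr": [0, 0, 0], "fingers": 0.8}
    - {"dp": [0, 0, 0], "dr": [0, 0, 0], "fingers": 0.8}
    - {"dp": [0, 0, 0], "dr": [0, 0, 0], "fingers": 0.8}
    - {"dp": [0, 0, 0], "dr": [0, 0, 0], "fingers": 0.8}

```text
time_s: 3.95
tool_pos: [0.4384, -0.2246, 0.0985]
tool_rot: [-180.0, 0.0, 89.0]
force: [0.3, 0.4, -1.0]
grip_width: 0.0256
grasp_force: 25.0
```

Emit:
step_arm:
  moves:
    - {"dp": [0, 0, -5], "dr": [0, 0, 0], "fingers": 0.8}
    - {"dp": [0, 0, -10], "dr": [0, 0, 0], "fingers": 0.8}
    - {"dp": [0, 0, -20], "dr": [0, 0, 0], "fingers": 0.8}
    - {"dp": [0, 0, -30], "dr": [0, 0, 0], "fingers": 0.8}
    - {"dp": [0, 0, -30], "dr": [0, 0, 0], "fingers": 0.8}

```text
time_s: 4.58
tool_pos: [0.4385, -0.2246, 0.1952]
tool_rot: [180.0, 0.0, 89.0]
force: [-0.7, -0.9, -1.8]
grip_width: 0.0257
grasp_force: 25.0
```

Emit:
step_arm:
  moves:
    - {"dp": [0, 0, -30], "dr": [0, 0, 0], "fingers": 0.8}
    - {"dp": [0, 0, -20], "dr": [0, 0, 0], "fingers": 0.8}
    - {"dp": [0, 0, -10], "dr": [0, 0, 0], "fingers": 0.8}
    - {"dp": [0, 0, 0], "dr": [0, 0, 0], "fingers": 0.8}
    - {"dp": [0, 0, 0], "dr": [0, 0, 0], "fingers": 0.8}

```text
time_s: 5.2
tool_pos: [0.4379, -0.2244, 0.2526]
tool_rot: [-179.9, -0.0, 89.0]
force: [-0.1, -0.6, -0.6]
grip_width: 0.0256
grasp_force: 25.0
```

```bash
python3 - <<'E'
from h import *
plan([.434,.175,.253],87.9,10)
im=snap('wrist','w3');s=snap('side','s3')
cv2.imwrite('pics/c3.png',np.hstack([cv2.resize(im[150:450,170:470,::-1],(400,400)),cv2.resize(s[130:330,250:450,::-1],(400,400),interpolation=cv2.INTER_CUBIC)]))
E
```

```text
pos [ 0.4379 -0.2244  0.2526] rot [-1.7992e+02 -4.0000e-02  8.8970e+01] F [-0.1  -0.62 -0.65] w 0.025591233324440694 gf 24.974603354930878 t 5.2
dp [39.9, -1.1, -0.0] dr [-0.0, -0.0, 0.002]
dp [39.9, -1.2, -0.0] dr [-0.0, -0.0, 0.002]
dp [39.9, -1.3, -0.0] dr [-0.0, -0.0, 0.002]
dp [39.9, -1.3, -0.0] dr [-0.0, -0.0, 0.002]
dp [39.9, -1.4, -0.0] dr [-0.0, -0.0, 0.002]
dp [39.9, -1.5, -0.0] dr [-0.0, -0.0, 0.002]
dp [39.9, -1.6, -0.0] dr [-0.0, -0.0, 0.002]
dp [39.9, -1.6, -0.0] dr [-0.0, -0.0, 0.002]
dp [39.9, -1.7, -0.0] dr [-0.0, -0.0, 0.002]
dp [39.9, -1.8, -0.0] dr [-0.0, -0.0, 0.002]
```

View pics/c3.png

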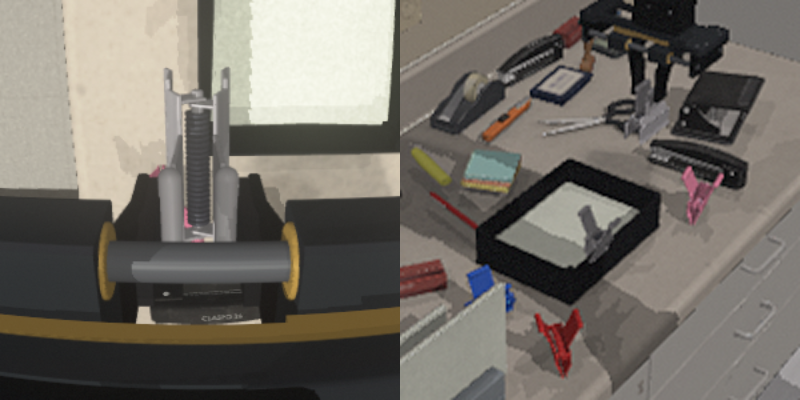

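The clip is off the wall, held centred between the pads with jaws gaping. The small clip stays put. Next I'll carry it towards the pack.

Emit:
step_arm:
  moves:
    - {"dp": [20, 5, 0], "dr": [0, 0, 0.002], "fingers": 0.8}
    - {"dp": [36, 5, 0], "dr": [0, 0, 0.002], "fingers": 0.8}
    - {"dp": [40, 5, 0], "dr": [0, 0, 0.002], "fingers": 0.8}
    - {"dp": [40, 5, 0], "dr": [0, 0, 0.002], "fingers": 0.8}
    - {"dp": [40, 2, 0], "dr": [0, 0, 0.002], "fingers": 0.8}

```text
time_s: 5.92
tool_pos: [0.4642, -0.0478, 0.2529]
tool_rot: [-180.0, -0.0, 88.4]
force: [0.0, -0.1, -1.4]
grip_width: 0.0257
grasp_force: 25.0
```

Emit:
step_arm:
  moves:
    - {"dp": [40, -4, 0], "dr": [0, 0, 0.002], "fingers": 0.8}
    - {"dp": [40, -6, 0], "dr": [0, 0, 0.002], "fingers": 0.8}
    - {"dp": [40, -6, 0], "dr": [0, 0, 0.002], "fingers": 0.8}
    - {"dp": [36, -6, 0], "dr": [0, 0, 0.002], "fingers": 0.8}
    - {"dp": [20, -6, 0], "dr": [0, 0, 0.002], "fingers": 0.8}

```text
time_s: 6.55
tool_pos: [0.4411, 0.1299, 0.2531]
tool_rot: [-180.0, -0.0, 88.0]
force: [-0.1, -0.6, -0.1]
grip_width: 0.0254
grasp_force: 25.0
```

Emit:
step_arm:
  moves:
    - {"dp": [0, 0, 0], "dr": [0, 0, 0], "fingers": 0.8}
    - {"dp": [0, 0, 0], "dr": [0, 0, 0], "fingers": 0.8}
    - {"dp": [0, 0, 0], "dr": [0, 0, 0], "fingers": 0.8}
    - {"dp": [0, 0, 0], "dr": [0, 0, 0], "fingers": 0.8}
    - {"dp": [0, 0, 0], "dr": [0, 0, 0], "fingers": 0.8}

```text
time_s: 7.18
tool_pos: [0.4421, 0.1273, 0.2535]
tool_rot: [-180.0, 0.0, 87.8]
force: [0.7, 0.6, -0.3]
grip_width: 0.0253
grasp_force: 25.0
```

```bash
python3 - <<'E'
from h import *
plan([.434,.2235,.253],87.9,5)
im=snap('wrist','w4');s=snap('side','s4')
cv2.imwrite('pics/c4.png',np.hstack([im[:,150:500,::-1],cv2.resize(s[200:380,200:350,::-1],(400,480),interpolation=cv2.INTER_CUBIC)]))
E
```

```text
pos [0.4421 0.1273 0.2535] rot [-179.99    0.     87.78] F [ 0.66  0.58 -0.32] w 0.02531884981504483 gf 24.975013732910156 t 7.175
dp [19.2, -2.4, 0.1] dr [-0.0, 0.0, -0.0]
dp [19.2, -2.3, 0.1] dr [-0.0, 0.0, -0.0]
dp [19.2, -2.3, 0.1] dr [-0.0, 0.0, -0.0]
dp [19.2, -2.3, 0.1] dr [-0.0, 0.0, -0.0]
dp [19.2, -2.3, 0.1] dr [-0.0, 0.0, -0.0]
```

View pics/c4.png

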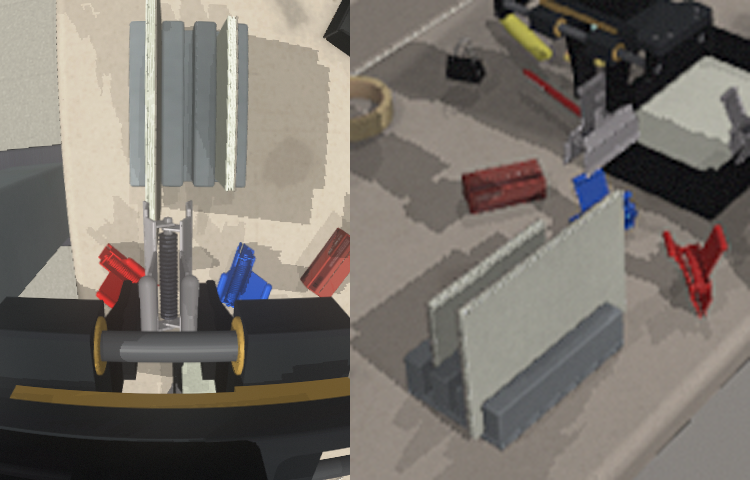

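The wrist view shows the pack top as a bright band near cols 295–310 (rows 0–200) and the clip lips' +y ends at about (296,203) and (340,203). The side view shows the clip clear above everything. Next I'll measure the pack band and the clip pose.

```bash
python3 - <<'E'
from h import *
np.set_printoptions(precision=4,suppress=True,linewidth=220)
m=dict(np.load('pics/w4.npz'));im=m['im'].astype(int).sum(2)
for r in (30,60,90,120,150,180):print(r,im[r,288:320])
print('end col',im[0:8,302])
for r in(190,200,204,208,215):print(r,im[r,290:348])
s=dict(np.load('pics/s4.npz'))
for u,v in((281.7,261.1),(290,265.6)):
    c,d=ray(s,u,v);print(c+d*(.166-c[1])/d[1])
E
```

```text
30 [463 461 458 461 459 461 463 547 663 599 661 617 646 625 650 625 597 457 390 281 241 245 251 270 316 356 360 362 364 362 377 380]
60 [465 462 459 463 438 436 434 638 693 548 661 613 684 605 593 685 519 449 376 265 247 246 247 262 323 358 389 400 396 398 400 396]
90 [449 432 425 422 425 426 426 591 636 549 575 643 653 644 665 602 570 462 387 236 245 242 245 265 328 351 383 383 382 383 379 384]
120 [456 432 429 430 429 428 436 699 693 530 665 645 670 682 665 667 569 458 371 239 247 244 249 275 330 363 390 392 393 395 388 389]
150 [449 444 444 444 439 438 466 579 651 578 662 614 681 599 670 683 542 444 322 244 246 248 241 274 337 375 396 400 402 399 398 395]
180 [483 451 449 448 446 446 446 620 665 569 523 625 665 618 680 678 517 440 308 249 251 251 262 295 341 376 400 402 403 399 405 405]
end col [659 667 669 672 658 658 660 666]
190 [594 586 585 586 587 655 664 616 587 639 668 624 672 603 530 442 331 259 249 252 291 459 528 444 445 449 449 449 448 447 449 449 447 449 449 445 443 445 452 458 481 480 481 481 481 462 450 446 446 437 441 441 441 443
 445 444 445 447]
200 [586 581 581 5
[... 283 characters left out ...]
71 438 332 259 249 250 294 468 578 540 447 450 453 454 447 444 469 474 475 477 475 479 484 491 488 488 488 488 491 487 487 458 419 375 336 333 356 362 404 446
 454 451 448 451]
208 [583 581 574 505 470 387 339 320 300 543 688 643 693 641 568 435 335 260 250 247 298 491 610 614 615 615 609 614 614 566 498 484 487 487 485 490 488 506 554 553 488 490 489 489 487 420 393 400 393 379 353 355 429 484
 485 481 480 473]
215 [589 597 588 500 538 578 588 452 297 492 653 675 704 646 615 435 333 266 250 249 497 608 608 607 605 610 618 618 612 604 609 614 618 616 616 615 610 612 616 614 619 618 616 617 618 518 425 490 557 526 469 355 494 615
 618 619 613 553]
[0.4507 0.166  0.2054]
[0.4261 0.166  0.2031]
```

```bash
python3 - <<'E'
from h import *
np.set_printoptions(precision=4,suppress=True,linewidth=220)
m=dict(np.load('pics/w4.npz'));print('cam',-m['R'].T@m['t'])
for r in(30,90,150,190):print(r,wz(m,294.6,r,.156),wz(m,306.5,r,.156))
for z in(.2,.204,.208):print(z,wz(m,298.3,206,z),wz(m,335.3,206,z),'out',wz(m,292.7,206,z),wz(m,341.7,206,z))
# bars: near/far rolled ends
im=m['im'].astype(int).sum(2)
for r in(285,295):print(r,im[r,284:352])
print(im[265:300,296],im[265:300,340])
E
```

```text
cam [0.4459 0.2087 0.4144]
30 [0.4322 0.2798 0.156 ] [0.4403 0.2793 0.156 ]
90 [0.4306 0.2365 0.156 ] [0.4387 0.2361 0.156 ]
150 [0.4289 0.1946 0.156 ] [0.4371 0.1943 0.156 ]
190 [0.4275 0.1664 0.156 ] [0.4359 0.1661 0.156 ]
0.2 [0.4323 0.164  0.2   ] [0.4541 0.1632 0.2   ] out [0.429  0.1641 0.2   ] [0.4579 0.1631 0.2   ]
0.204 [0.4326 0.1648 0.204 ] [0.4539 0.164  0.204 ] out [0.4293 0.165  0.204 ] [0.4577 0.1639 0.204 ]
0.208 [0.4328 0.1657 0.208 ] [0.4538 0.1649 0.208 ] out [0.4296 0.1658 0.208 ] [0.4574 0.1648 0.208 ]
285 [149 150 147 172 251 353 384 397 415 424 432 451 470 470 453 442 427 415 400 388 373 349 284 268 292 292 236 190 193 196 204 204 212 219 213 213 208 209 199 191 189 191 184 301 469 408 259 298 329 353 370 376 385 389
 397 404 411 412 407 405 392 387 371 347 326 223 148 146]
295 [138 140 140 142 180 334 370 397 405 425 428 440 451 458 465 457 436 423 411 393 378 358 301 331 511 455 280 190 204 215 222 230 234 228 233 229 224 214 214 214 201 186 172 371 592 491 258 300 322 348 359 369 374 382
 384 384 384 389 393 390 384 376 359 340 275 179 144 144]
[484 471 468 466 462 478 483 484 484 466 405 325 350 366 384 399 413 436 451 460 470 468 459 455 453 452 452 450 452 452 451 450 454 450 449] [345 350 344 346 347 347 345 343 347 333 311 333 353 366 374 384 399 415 416 416 411 401 390 386 386 386 383 387 388 386 384 384 387 387 388]
```

Emit:
step_arm:
  moves:
    - {"dp": [15.8, -2.8, 0], "dr": [0, 0, 0], "fingers": 0.8}
    - {"dp": [25, -3, 0], "dr": [0, 0, 0], "fingers": 0.8}
    - {"dp": [25, -3, 0], "dr": [0, 0, 0], "fingers": 0.8}
    - {"dp": [20, -2, 0], "dr": [0, 0, 0.001], "fingers": 0.8}
    - {"dp": [10, -1, 0], "dr": [0, 0, 0], "fingers": 0.8}

```text
time_s: 7.9
tool_pos: [0.4331, 0.2261, 0.2537]
tool_rot: [180.0, -0.0, 87.9]
force: [0.0, 0.2, -1.5]
grip_width: 0.0259
grasp_force: 25.0
```

Emit:
step_arm:
  moves:
    - {"dp": [0, 0, 8], "dr": [0, 0, 0], "fingers": 0.8}
    - {"dp": [0, 0, 13], "dr": [0, 0, 0], "fingers": 0.8}
    - {"dp": [0, 0, 10], "dr": [0, 0, 0], "fingers": 0.8}
    - {"dp": [0, 0, 0], "dr": [0, 0, 0], "fingers": 0.8}
    - {"dp": [0, 0, 0], "dr": [0, 0, 0], "fingers": 0.8}

```text
time_s: 8.52
tool_pos: [0.434, 0.2237, 0.2226]
tool_rot: [180.0, -0.0, 87.7]
force: [0.4, -0.2, -0.4]
grip_width: 0.0252
grasp_force: 25.0
```

```bash
python3 - <<'E'
from h import *
plan([.434,.2235,.222],87.7,1)
im=snap('wrist','w5');s=snap('side','s5');t=snap('top','t5')
cv2.imwrite('pics/c5.png',np.hstack([cv2.resize(im[0:360,230:410,::-1],(300,600),interpolation=cv2.INTER_CUBIC),cv2.resize(s[225:345,220:320,::-1],(500,600),interpolation=cv2.INTER_CUBIC)]))
E
```

```text
pos [0.434  0.2237 0.2226] rot [179.99  -0.    87.74] F [ 0.4  -0.18 -0.38] w 0.02517966203090497 gf 24.97510313987732 t 8.525
dp [-0.2, 0.0, 0.6] dr [0.0, -0.0, 0.001]
```

View pics/c5.png

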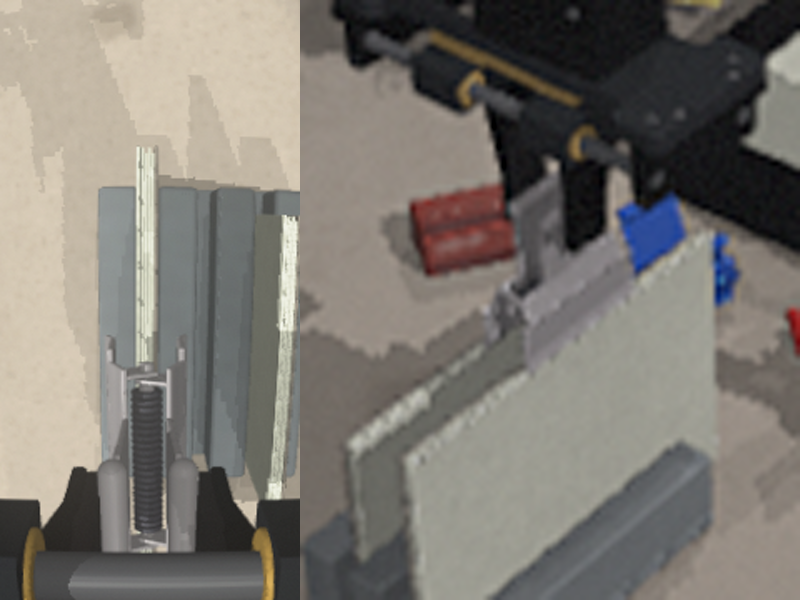

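The clip sits centred over the pack: in the wrist crop the pack band's middle is col 147.5 and the lips' middle is col 147. In the side crop the near lip's lower +y corner is at (527,368), i.e. px (265.3,298.5). I'll check its height.

```bash
python3 - <<'E'
from h import *
S=env.camera_model('side')
for z in(.166,.17,.174,.178):print(z,proj(S,[.4215,.2612,z]))
print('pack corners',[proj(S,[x,y,.156]).tolist() for x,y in((.434-.004+.0043,.3285),(.434-.004-.0041,.119))])
m=dict(np.load('pics/w5.npz'))
for u,v in((230+136/1.667,88),(230+159/1.667,88)):print('end',wz(m,u,v,.156))
E
```

```text
0.166 [266.2 300.3]
0.17 [266.1 299. ]
0.174 [266.  297.6]
0.178 [265.9 296.3]
pack corners [[242.4, 317.9], [302.5, 271.4]]
end [0.43467817 0.33032339 0.156     ]
end [0.442936   0.33001148 0.156     ]
```

Emit:
step_arm:
  moves:
    - {"dp": [0.6, 0, 4], "dr": [0, 0, 0.001], "fingers": 0.8}
    - {"dp": [0, 0, 6], "dr": [0, 0, 0], "fingers": 0.8}
    - {"dp": [0, 0, 6], "dr": [0, 0, 0], "fingers": 0.8}
    - {"dp": [0, 0, 6], "dr": [0, 0, 0], "fingers": 0.8}
    - {"dp": [0, 0, 4.4], "dr": [0, 0, 0], "fingers": 0.8}

```text
time_s: 9.3
tool_pos: [0.4337, 0.2244, 0.1955]
tool_rot: [-180.0, 0.0, 87.7]
force: [0.4, 0.6, -1.6]
grip_width: 0.0259
grasp_force: 25.0
```

Emit:
step_arm:
  moves:
    - {"dp": [0, 0, 0], "dr": [0, 0, 0], "fingers": 0.8}
    - {"dp": [0, 0, 0], "dr": [0, 0, 0], "fingers": 0.8}
    - {"dp": [0, 0, 0], "dr": [0, 0, 0], "fingers": 0.8}
    - {"dp": [0, 0, 0], "dr": [0, 0, 0], "fingers": 0.8}
    - {"dp": [0, 0, 0], "dr": [0, 0, 0], "fingers": 0.8}

```text
time_s: 9.93
tool_pos: [0.4339, 0.2245, 0.1962]
tool_rot: [180.0, 0.0, 87.7]
force: [-0.0, 0.6, -0.7]
grip_width: 0.0257
grasp_force: 25.0
```

```bash
python3 - <<'E'
from h import *
plan([.434,.2243,.196],87.7,1)
im=snap('wrist','w6');s=snap('side','s6')
cv2.imwrite('pics/c6.png',np.hstack([cv2.resize(im[60:300,260:380,::-1],(300,600),interpolation=cv2.INTER_CUBIC),cv2.resize(s[240:360,220:320,::-1],(500,600),interpolation=cv2.INTER_CUBIC)]))
E
```

```text
pos [0.4339 0.2245 0.1962] rot [179.99   0.    87.71] F [-0.01  0.64 -0.66] w 0.025739302840913504 gf 24.97508615255356 t 9.925
dp [-0.1, 0.1, 0.2] dr [0.0, 0.0, 0.0]
```

View pics/c6.png

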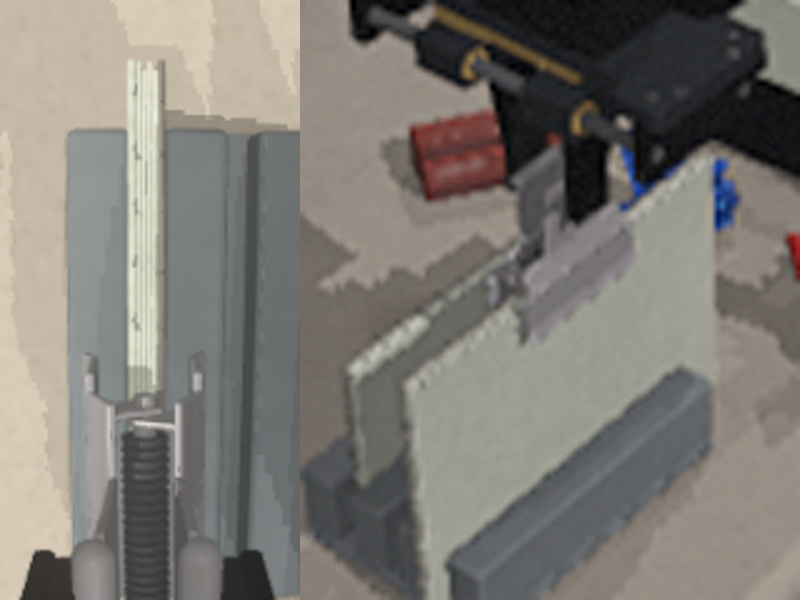

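The pack's top edge runs between the open jaws: pack middle at crop col 146, lips' middle at 144, which is about 0.5 mm off. The near lip is about 11 mm below the edge, and the force reading is only the clip's weight, so nothing is touching. Handing in.

```bash
python3 -c "
from cell import env
print(env.sign_off())"
```

```text
the job is handed in; nothing more can be done
None
```

The wide clip is held squeezed fully open over the middle of the tall pack's top edge: the edge is about 11 mm inside the jaws, centred to about 0.5 mm, with no sign of contact in the pictures or force readings; the small clip and both packs were not touched, and the job is handed in at about 10 s.

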